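# Match the strap hinge leaf to the jamb block in the hinge jig

## Robot

A 6-joint arm with a two-finger parallel gripper is mounted at the origin on the work surface. World frame = base frame: x ahead of the robot, y to its left, z up, the work surface at z = 0. Lengths are in m, angles in rad, forces in N, time in s.
With the tool pointing down it reaches from about 0.325 to 1 m from the base axis. Payload 5.1 kg.
Tool frame: the origin (TCP) lies at the very end of the fingers, on their centre line; the grasp point (between the pads) lies 19 mm behind it; y points along the fingers, x is the direction in which the jaws open and shut, and the axes are right-handed (so a half turn about y gives the same grasp; the last joint's range is limited). The gripper opens to 85 mm and grips with 20 to 120 N. Pads are 22 mm wide; open, the fingers measure 114 mm over their backs; the gripper's body (76 mm by 85 mm) begins 54 mm behind the grasp point. The pads swing forward as they close: fully open they stand 13 mm farther back than shut.
Start: joints at [-1.293, 0.124, 1.65, -0, 1.367, -0.083], TCP at [0.229, -0.608, 0.231] pointing down, gripper open.
Joint ranges: [-2.61, 2.61], [-1.02, 2.33], [0.03, 2.71], [-1.35, 4.49], [0.32, 2.68], [-2.91, 2.91]. Speed limits (rad/s): [2.57, 2.57, 3.14, 3.14, 3.14, 3.14].

## Interface

Orientations are given as a rotation vector (axis times angle).
In Python, from cell import robot gives the robot as it stands.
- The arm moves only by the tool drive_tool, never from a script. Its argument "increments" is text: rows parted by semicolons, each of 6 numbers parted by spaces: the shift along the world's x, y, z in cm, then the turn, a rotation vector about the world's x, y, z in rad. A call has 1 to 10 rows; each row is the pose to reach, as a shift and turn from the pose commanded when the call began; what a row does not reach only later rows make up. A row lasts 1/8 s, in which the tool goes at most 62.5 mm and 10.7 degrees, less where a joint would pass 70% of its speed; a pose out of reach is approached as far as the arm can. A call with a gripper value outside its range is refused whole. "hand" is the finger opening in cm, from 0 to 8.54, set as the call begins (left out, the last holds). The fingers move at their own pace and stop on an object; the grip force is fixed at half the most. Time passes only in rows, so rows that repeat a pose let the fingers close. It gives the time, the measured TCP pose, the force and the opening at its end, in the units of the state.
- robot.get_state(): the state, without advancing time (a new reading comes with each control period).
- robot.snapshot(name): name is "scene" or "side" or "wrist"; returns the picture (400x640x3 uint8, red, green, blue); there is no depth.
- robot.get_calibration(name): a dict with "fx", "fy", "cx", "cy" (pixels), "rvec" (rotation vector, rad) and "tvec" (3), from world to camera coordinates, as OpenCV has them; the wrist camera has in their place "hand_eye" (4x4, takes a point from camera to tool coordinates, whose origin is the TCP and whose axes are the tool frame's). Camera axes: x right, y down, z forward; pixel columns grow to the right and rows downward; lengths in m; the calibration is good to about 2 mm. A picture is of the moment at which its call begins: read the wrist's pose just before it. get_calibration takes no time and is no camera call.
- robot.job_done(): hands the job in, once; it reports no verdict.
The state is a dict: "time": time; "joint_pos": joint angles; "joint_vel": joint speeds; "joint_efforts": joint torques, N m; "eef_pos": TCP position; "ee_rot": TCP orientation; "contact_force": force on the tool from outside, world axes, zero at the start; "moment": the same for the moment, N m; "opening": opening from 0.0 (shut) to 1.0 (fully open).
Only numpy, scipy, OpenCV 4.12 (cv2) and the standard library are available. Lean on these libraries where they do the work, as an engineer would, in place of code of your own. Each camera call takes 0.05 s, during which the arm holds its last target. There are 200 camera calls.

## Task

First wind the hinge jig's hand crank one full turn clockwise (seen from above) to its stop, so that the jamb block travels out from under the clear guard. Then pick up the loose strap hinge leaf, bring its single knuckle down between the jamb's two knuckles so that all three holes are in line, ready for the pin, and finish while still holding it there in the gripper, not leaning hard on the jamb. Leave the pin, its tray, the tape roll and the jar alone.

Things in the scene. Friction and masses are not known exactly. Their poses are not given: they have to be found in the camera images.
- jig: Fixed hinge jig: grey bed 230 x 150 x 16 mm from jig x -50 mm; clear guard roof, top 132 mm above the table, from x +35 mm on, its posts from x +39 at y +-68 mm; grey crank housing at its left (+y), top 60 mm. Jig x points away from the robot, under the guard. Origin on the table, straight under where jamb_hole comes to with the crank at its stop.
- crank_axis (a point): Point on the crank's upright turning axis, in the jig at x -20, y +180 mm, 95 mm above the table (the height at which to grip the handle).
- crank_grip (a point): Middle of the crank's upright black round handle: 18 mm diameter, from 74 to 119 mm above the table, 45 mm from the axis; it moves with the crank. At the start it is at the robot side of the axis (jig -x). The crank arm below has its top at 74 mm. The handle is a sleeve that spins freely, so the fingers need not turn as they carry it round.
- crank (a joint): Crank angle in rad, 0 at the start, growing clockwise seen from above; stop at 6.30 (one full turn). Stays where left, friction about 0.09 N m (2 N at the handle). It drives the jamb by rack and pinion: 60 mm per turn, towards the robot.
- jamb: Carriage with wooden jamb block (92 mm wide, top 70 mm above the table) and the fixed steel hinge leaf (8 mm thick) on it; slides along jig x. At its robot-side edge two knuckles, each 20 mm outside diameter, 24 mm long, 12 mm bore, 28 mm gap between; gap open from above and robot side, plate begins 15 mm behind the pin axis. Origin 64 mm below jamb_hole.
- jamb_hole (a point): Middle of the gap between the jamb's two knuckles, on their pin axis, 80 mm above the table. Axes as the jig: y along the pin axis, z up, x away from the robot. It starts under the guard, 60 mm farther in than its final place.
- rest: Fixed wooden strip 60 x 20 mm, 20 mm high, on which the loose leaf lies. Origin at the centre of its underside, x along its length.
- leaf: Loose steel strap hinge leaf, about 0.22 kg: flat strap 92 x 36 x 8 mm (x -45 to +47, z 0 to 8 mm), then a 24 mm wide neck and one knuckle at +x. Origin on its underside, mid-width. At the start it lies flat along the rest strip, underside 20 mm above the table, overhanging 8 mm on each long side, so it can be pinched across its width.
- leaf_hole (a point): Centre of the loose leaf's knuckle, on its hole's axis: at x +60, y 0, z +10 mm of the leaf. Knuckle 20 mm outside diameter, 24 mm long along leaf y, 12 mm bore. Axes as the leaf: y along the hole.
- pin: Bystander: steel hinge pin 8 mm diameter, 86 mm long, with a square head, lying in the grey tray; origin at its middle, underside.
- tray: Bystander: grey open tray 100 x 75 mm, 25 mm high, heavy. Origin centre of its underside.
- tape: Bystander: cardboard tape roll lying flat, 90 mm diameter, 25 mm high. Origin centre of its underside.
- jar: Bystander: white jar with metal cap, 56 mm diameter, 70 mm high. Origin centre of its underside.
Things that resemble listed ones, but are neither listed nor needed, are in the scene too. Of the things that look like the leaf, the smallest one is meant.

How it is judged:
On the way:
1. the crank has been wound a full turn (6.0 rad or more) and the jamb is out from under the guard (value of joint crank above 6 rad), for 0.2 s.
At the end, for the whole second after the job is handed in: Crank at 6.0 rad or more; fingers grip the leaf (over 2 N), still (under 20 mm/s); its hole centre within 3 mm in height and in depth, 4 mm along the pin, of the middle of the jamb's gap, hole axes parallel within 0.1 rad; leaf presses on the jamb with under 8 N (value of joint crank above 6 rad and x of leaf_hole in the frame of jamb_hole between -0.003 and 0.003 m and y of leaf_hole in the frame of jamb_hole between -0.004 and 0.004 m and z of leaf_hole in the frame of jamb_hole between -0.003 and 0.003 m and angle between the y axis of leaf_hole and the y axis of jamb_hole, either way round below 0.1 rad and contact force between the fingers and leaf above 2 N and contact force between leaf and jamb below 8 N and linear speed of leaf below 0.02 m/s); the arm keeps its last pose, push and grip.
It fails at once if the hinge pin was moved more than 30 mm (distance of pin from where it was at the start of the episode above 0.03 m).
It fails at once if the tray was moved more than 30 mm (distance of tray from where it was at the start of the episode above 0.03 m).
It fails at once if the tape roll was moved more than 30 mm (distance of tape from where it was at the start of the episode above 0.03 m).
It fails at once if the jar was moved more than 30 mm (distance of jar from where it was at the start of the episode above 0.03 m).
It also fails if it takes over 69 s, if anything falls off the work surface, if the arm or the gripper's body presses on something with over 40 N, if the wrist force passes 120 N, or if a joint passes its speed limit or range.

## Working session

There is one attempt and no reset: what is moved stays moved. The work goes in short steps, Python scripts to look and compute and a tool call to move; the robot and the scene stay as the last step left them, time stands still between calls to the robot, and variables do not carry over. Pictures are saved under pics/ and viewed, about 8 in all and at most 12, crops included, and the job is handed in when it is done.

Besides the shell and the picture viewer there is one more tool, called after "Request:" by a JSON object that holds its "fn" and its "kwargs". drive_tool: Moves the arm, as the interface text tells. Its arguments: {"type":"object","properties":{"increments":{"type":"string"},"hand":{"type":"number"}},"required":["increments"]}

```bash
mkdir -p pics && ls
cat > h.py <<'E'
import numpy as np, cv2
from scipy.spatial.transform import Rotation as R
from cell import robot
def cam(name, st=None):
    c=robot.get_calibration(name)
    K=np.array([[c['fx'],0,c['cx']],[0,c['fy'],c['cy']],[0,0,1]])
    if 'rvec' in c:
        Rw=R.from_rotvec(np.ravel(c['rvec'])).as_matrix(); t=np.ravel(c['tvec'])
        return K,Rw,t
    st=st or robot.get_state()
    T=np.eye(4);T[:3,:3]=R.from_rotvec(st['ee_rot']).as_matrix();T[:3,3]=st['eef_pos']
    W=np.linalg.inv(T@np.array(c['hand_eye']))
    return K,W[:3,:3],W[:3,3]
def onplane(C,u,v,z):
    K,Rw,t=C
    o=-Rw.T@t; d=Rw.T@np.linalg.inv(K)@np.array([u,v,1.])
    return o+d*(z-o[2])/d[2]
def proj(C,p):
    K,Rw,t=C; q=K@(Rw@np.array(p)+t); return q[:2]/q[2]
def save(name,im): cv2.imwrite('pics/'+name,cv2.cvtColor(im,cv2.COLOR_RGB2BGR))
E
python3 - <<'E'
from h import *
s=robot.get_state(); print({k:np.round(v,3) for k,v in s.items()})
for n in ('scene','side','wrist'):
    im=robot.snapshot(n); save(n+'0.png',im); np.save('pics/'+n+'0.npy',im)
    K,Rw,t=cam(n,s); print(n,K[0,0],K[1,1],-Rw.T@t, Rw[2])
a=[cv2.imread(f'pics/{n}0.png') for n in('scene','side')]
E
```

```text
pics
{'time': np.float64(0.0), 'joint_pos': array([-1.293,  0.124,  1.652, -0.   ,  1.368, -0.083]), 'joint_vel': array([-0.001, -0.001, -0.001,  0.   , -0.   , -0.   ]), 'joint_efforts': array([-1.0000e-03, -4.2361e+01, -3.6546e+01, -0.0000e+00,  7.0000e-03,
        0.0000e+00]), 'eef_pos': array([ 0.229, -0.608,  0.23 ]), 'ee_rot': array([-1.357,  0.941, -0.938]), 'contact_force': array([-0.343, -0.622, -0.41 ]), 'moment': array([-0.043,  0.003, -0.02 ]), 'opening': np.float64(1.001)}
scene 486.75322284711046 486.75322284711046 [1.5512579  0.42359301 1.29156762] [-0.61033748 -0.26829213 -0.74532375]
side 394.454062821194 394.454062821194 [0.02250227 0.7222078  0.59973343] [ 0.51169716 -0.69806378 -0.50087221]
wrist 283.2805490635659 283.2805490635659 [ 0.30015714 -0.58185087  0.37259086] [-0.27640944 -0.10221415 -0.95558887]
```

View pics/scene0.png

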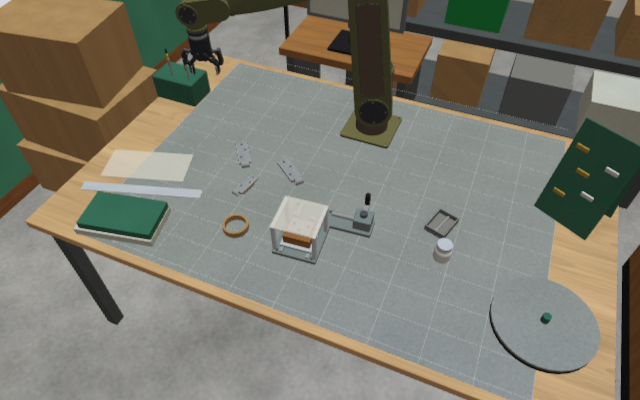

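View pics/side0.png

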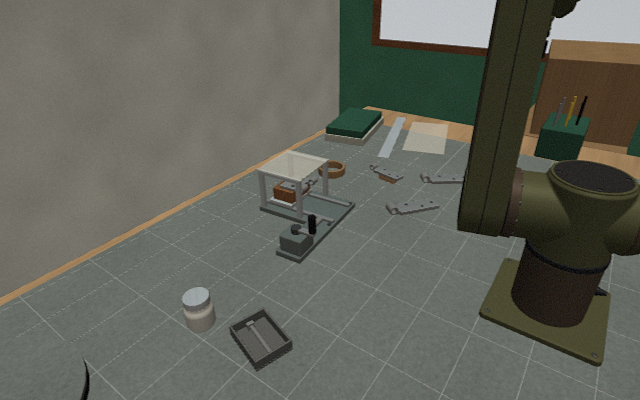

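Scene view: guard and jig at about (300,228), crank handle at (367,200), three leaf-like parts at (243,154), (245,185) and (290,170), tape at (236,225), tray at (441,223), jar at (445,248). The side view shows wood under the part at (385,173). I'll enlarge this area.

Run:
```python
from h import *
C=cam('scene')
for n,u,v,z in [('handle top',367.5,195,.119),('handle bot',367,205,.074),('leafA',243,154,.02),('leafB',245,185,.025),('leafC',290,170,.02),('tape',236,225,.0),('tray',441,223,0),('jar',445,250,0)]:
    print(n,onplane(C,u,v,z).round(3))
im=np.load('pics/scene0.npy')
a=cv2.resize(im[135:265,220:385],None,fx=4.8,fy=4.5,interpolation=cv2.INTER_CUBIC)
save('crop0.png',a); print(a.shape)
```

```text
handle top [0.48  0.141 0.119]
handle bot [0.483 0.144 0.074]
leafA [ 0.37  -0.399  0.02 ]
leafB [ 0.519 -0.308  0.025]
leafC [ 0.38  -0.193  0.02 ]
tape [ 0.681 -0.258  0.   ]
tray [0.398 0.389 0.   ]
jar [0.507 0.428 0.   ]
(585, 792, 3)
```

View pics/crop0.png

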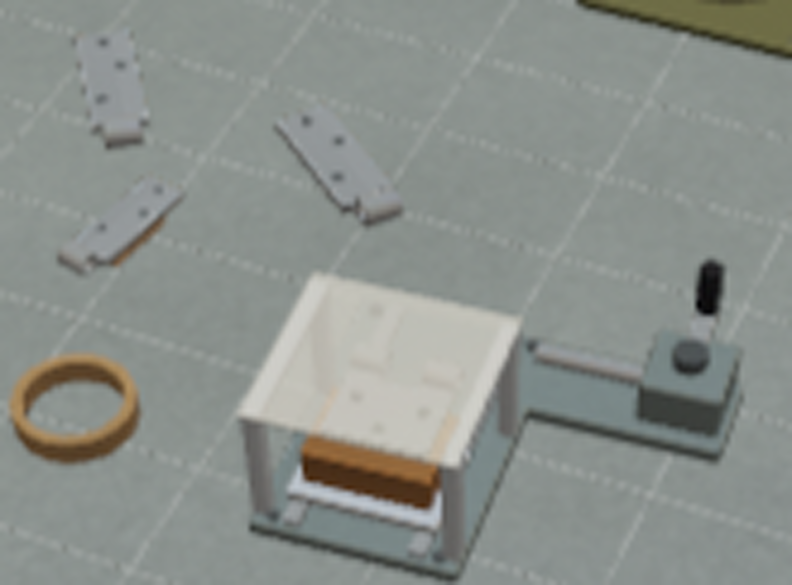

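Crop: leaf B (crop 60-185, 175-270) is the only one on a wooden strip and the smallest, with its knuckle at lower left (75,255). Roof corners are near crop (315,275), (523,318), (460,465), (240,418); the crank hub is at (690,352).

Run:
```python
from h import *
C=cam('scene')
f=lambda x,y,z:onplane(C,220+x/4.8,135+y/4.5,z)
P=[f(*p,.132) for p in [(315,275),(523,318),(460,465),(240,418)]]
for p in P: print(p.round(3))
P=np.array(P); print('sides',[np.linalg.norm(P[i]-P[i-1]).round(3) for i in range(4)])
d=P[2]-P[1]+P[3]-P[0]; e=P[1]-P[0]+P[2]-P[3]
print('yaw x',np.arctan2(d[1],d[0]),'yaw y-90',np.arctan2(-e[0],e[1]))
print('hub',f(690,352,.065), 'handle',f(711,268,.119),f(706,310,.074))
a,b=f(75,257,.03),f(165,188,.028);print('leafB knuckle',a,'far',b, np.arctan2(*(a-b)[1::-1]),np.linalg.norm(a-b))
print('housing', [f(*p,.06).round(3) for p in [(655,330),(742,348),(724,405),(640,390)]])
```

```text
[ 0.6   -0.1    0.132]
[0.584 0.046 0.132]
[0.722 0.059 0.132]
[ 0.739 -0.087  0.132]
sides [np.float64(0.14), np.float64(0.147), np.float64(0.139), np.float64(0.147)]
yaw x 0.09608475503710273 yaw y-90 0.1139837819092527
hub [0.51414195 0.14376172 0.065     ] handle [0.47722884 0.14221511 0.119     ] [0.47812312 0.14228969 0.074     ]
leafB knuckle [ 0.56765306 -0.31920778  0.03      ] far [ 0.47108215 -0.29507362  0.028     ] -0.24489516010253448 0.09956102846744916
housing [array([0.499, 0.113, 0.06 ]), array([0.492, 0.175, 0.06 ]), array([0.549, 0.181, 0.06 ]), array([0.558, 0.123, 0.06 ])]
```

Run:
```python
from h import *
s=robot.get_state();M=R.from_rotvec(s['ee_rot']).as_matrix();print(M.round(3));
x=M[:,0];print('jaw yaw',np.arctan2(x[1],x[0]))
```

```text
[[ 0.353 -0.     0.936]
 [-0.936  0.002  0.353]
 [-0.002 -1.     0.   ]]
jaw yaw -1.210038331587954
```

Request:
{"fn": "drive_tool", "kwargs": {"increments": "6 18 -1 0 0 0; 12 36 -2 0 0 -0.1; 18 56 -3 0 0 -0.2; 21 67 -3 0 0 -0.256; 21 67 -3 0 0 -0.256; 21 67 -3 0 0 -0.256; 21 67 -3 0 0 -0.256; 21 67 -3 0 0 -0.256; 21 67 -3 0 0 -0.256; 21 67 -3 0 0 -0.256", "hand": 8.5}}

```text
time: 1.4
eef_pos: [0.4166, -0.0104, 0.2044]
ee_rot: [-1.256, 1.131, -1.132]
contact_force: [0.8, -0.9, -0.4]
opening: 0.997
```

Request:
{"fn": "drive_tool", "kwargs": {"increments": "0 2 0 0 0 0; 0 2 0 0 0 0; 0 2 0 0 0 0; 0 2 0 0 0 0; 0 2 0 0 0 0"}}

```text
time: 2.02
eef_pos: [0.4165, 0.0067, 0.2044]
ee_rot: [-1.256, 1.133, -1.133]
contact_force: [0.3, 0.2, -0.2]
opening: 0.991
```

Run:
```python
from h import *
s=robot.get_state();im=robot.snapshot('wrist');save('w1.png',im);np.save('pics/w1.npy',im)
C=cam('wrist',s);print(proj(C,[.478,.142,.119]),proj(C,[.518,.146,.074]))
```

```text
[150.7465273  114.75418507] [171.85333889  66.82082684]
```

View pics/w1.png

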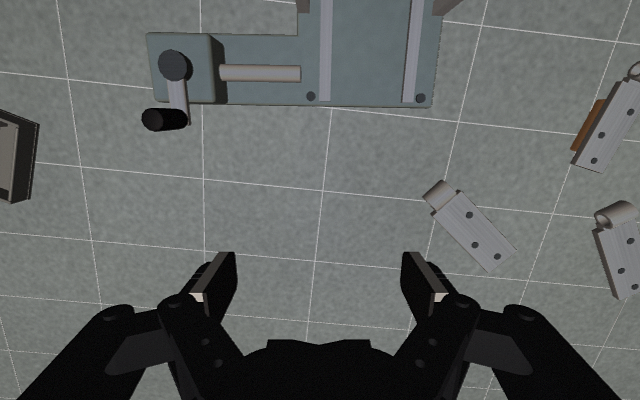

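Wrist view: handle top at (152,119), hub at (174,66), bed corner at the right (434,107), and the robot-side edge running from there to about (187,104).

Run:
```python
from h import *
s=robot.get_state();C=cam('wrist',s)
h=onplane(C,152,119,.119);a=onplane(C,434,107,.016);b=onplane(C,190,104.5,.016)
hub=onplane(C,174,66,.074)
print('handle',h,'hub',hub,'corner',a,b)
y=(b-a)[:2];yaw=np.arctan2(-y[0],y[1]);print('yaw',yaw)
for w in (yaw,.105):
    m=np.array([[np.cos(w),-np.sin(w)],[np.sin(w),np.cos(w)]])
    o=a[:2]-m@[-.05,-.075]; print(o,'from handle',h[:2]-m@[-.065,.18],'axis',o+m@[-.02,.18],h[:2]+m@[.045,0])
w=.105
```

```text
handle [0.47490722 0.14142084 0.119     ] hub [0.51885174 0.14426405 0.074     ] corner [ 0.51241422 -0.11283082  0.016     ] [0.48719527 0.15615641 0.016     ]
yaw 0.09348192967288259
[ 0.55519497 -0.033491  ] from handle [ 0.55642566 -0.03172575] axis [0.51848004 0.14385616] [0.51971073 0.1456214 ]
[ 0.55427831 -0.03300352] from handle [ 0.55841452 -0.03077535] axis [0.51552317 0.143909  ] [0.51965938 0.14613716]
```

Request:
{"fn": "drive_tool", "kwargs": {"increments": "2 5 0 0 0 0; 4 10 -1 0 0 0; 5.8 13.4 -2 0 0 0; 5.8 13.4 -4 0 0 0; 5.8 13.4 -7 0 0 0; 5.8 13.4 -7 0 0 0; 5.8 13.4 -7 0 0 0"}}

```text
time: 2.95
eef_pos: [0.4748, 0.1409, 0.135]
ee_rot: [-1.256, 1.132, -1.133]
contact_force: [-0.1, 0.0, -0.4]
opening: 0.992
```

Request:
{"fn": "drive_tool", "kwargs": {"increments": "0 0 -2 0 0 0; 0 0 -4 0 0 0; 0 0 -5.1 0 0 0; 0 0 -5.1 0 0 0; 0 0 -5.1 0 0 0"}}

```text
time: 3.58
eef_pos: [0.4754, 0.1416, 0.0846]
ee_rot: [-1.255, 1.13, -1.132]
contact_force: [0.1, -0.8, -0.6]
opening: 0.993
```

Request:
{"fn": "drive_tool", "kwargs": {"increments": "0 0 0 0 0 0; 0 0 0 0 0 0; 0 0 0 0 0 0; 0 0 0 0 0 0; 0 0 0 0 0 0; 0 0 0 0 0 0", "hand": 0.5}}

```text
time: 4.32
eef_pos: [0.4746, 0.1421, 0.0837]
ee_rot: [-1.256, 1.132, -1.131]
contact_force: [-1.7, 4.9, 3.6]
opening: 0.194
```

Run:
```python
import numpy as np
w=.098
t=np.radians(np.r_[np.arange(20,361,20),363]);X=4.5*(1-np.cos(t));Y=4.5*np.sin(t)
for a,x,y in zip(np.degrees(t),np.cos(w)*X-np.sin(w)*Y,np.sin(w)*X+np.cos(w)*Y):print(round(a),round(x,2),round(y,2))
```

```text
20 0.12 1.56
40 0.76 2.98
60 1.86 4.1
80 3.27 4.77
100 4.82 4.93
120 6.34 4.54
140 7.63 3.66
160 8.54 2.39
180 8.96 0.88
200 8.84 -0.68
220 8.19 -2.1
240 7.1 -3.22
260 5.69 -3.89
280 4.13 -4.05
300 2.62 -3.66
320 1.33 -2.78
340 0.42 -1.51
360 0.0 -0.0
363 -0.02 0.23
```

Request:
{"fn": "drive_tool", "kwargs": {"increments": "0.12 1.56 0 0 0 0; 0.76 2.98 0 0 0 0; 1.86 4.1 0 0 0 0; 3.27 4.77 0 0 0 0; 4.82 4.93 0 0 0 0; 6.34 4.54 0 0 0 0; 7.63 3.66 0 0 0 0; 8.54 2.39 0 0 0 0; 8.96 0.88 0 0 0 0; 8.96 0.88 0 0 0 0"}}

```text
time: 5.58
eef_pos: [0.5645, 0.1481, 0.0836]
ee_rot: [-1.259, 1.132, -1.134]
contact_force: [-4.4, -1.7, 6.8]
opening: 0.192
```

Request:
{"fn": "drive_tool", "kwargs": {"increments": "-0.12 -1.56 0 0 0 0; -0.77 -2.98 0 0 0 0; -1.86 -4.1 0 0 0 0; -3.27 -4.77 0 0 0 0; -4.83 -4.93 0 0 0 0; -6.34 -4.54 0 0 0 0; -7.63 -3.66 0 0 0 0; -8.54 -2.39 0 0 0 0; -8.96 -0.88 0 0 0 0; -9.0 -0.5 0 0 0 0"}}

```text
time: 6.82
eef_pos: [0.4743, 0.1438, 0.0836]
ee_rot: [-1.263, 1.126, -1.134]
contact_force: [1.9, -17.8, 4.6]
opening: 0.196
```

Request:
{"fn": "drive_tool", "kwargs": {"increments": "0 0 0 0 0 0; 0 0 0 0 0 0"}}

```text
time: 7.08
eef_pos: [0.4744, 0.1436, 0.0836]
ee_rot: [-1.262, 1.128, -1.134]
contact_force: [0.6, -11.7, 5.6]
opening: 0.194
```

Run:
```python
from h import *
im=robot.snapshot('scene');np.save('pics/scene1.npy',im)
a=cv2.resize(im[165:265,260:385],None,fx=6,fy=6,interpolation=cv2.INTER_CUBIC)
save('crop1.png',a)
```

```text
(no output)
```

View pics/crop1.png

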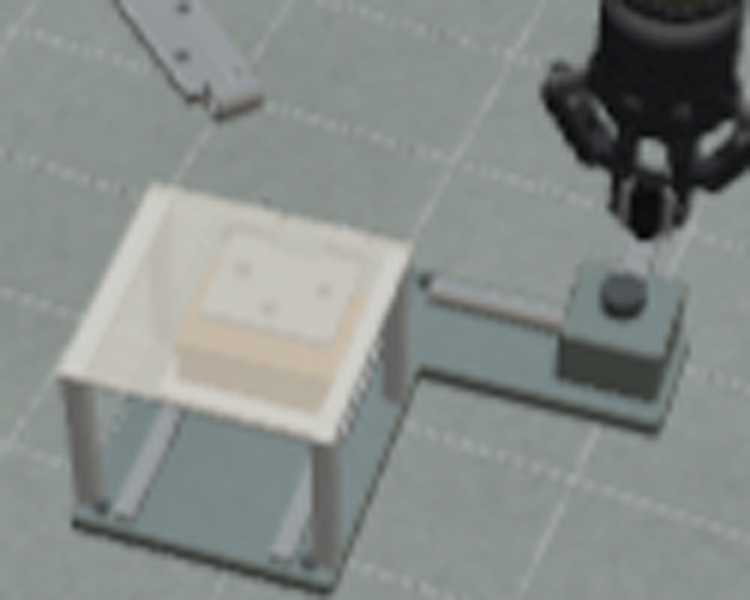

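The jamb is now at the robot edge of the guard and the crank is against its stop (−12 N reaction). I'll release, rise, and look at the jamb from above.

Request:
{"fn": "drive_tool", "kwargs": {"increments": "0 0 0 0 0 0; 0 0 0 0 0 0; 0 0 0 0 0 0; 0 0 1 0 0 0; 0 0 4 0 0 0; 0 0 8 0 0 0; 0 0 12 0 0 0; -1 -5 13 0 0 0; -2 -10 13 0 0 0", "hand": 8.5}}

```text
time: 8.25
eef_pos: [0.4548, 0.0448, 0.2161]
ee_rot: [-1.255, 1.127, -1.132]
contact_force: [0.2, -0.8, -0.0]
opening: 1.001
```

Request:
{"fn": "drive_tool", "kwargs": {"increments": "0 -6 0 0 0 0; 0 -8 0 0 0 0; 0 -8 0 0 0 0; 0 -8 0 0 0 0; 0 -8 0 0 0 0"}}

```text
time: 8.88
eef_pos: [0.4542, -0.0337, 0.2135]
ee_rot: [-1.257, 1.131, -1.13]
contact_force: [-0.4, -0.5, 0.2]
opening: 0.993
```

Run:
```python
from h import *
s=robot.get_state();im=robot.snapshot('wrist');save('w2.png',im);np.save('pics/w2.npy',im);np.save('pics/w2s.npy',np.r_[s['eef_pos'],s['ee_rot']])
C=cam('wrist',s);print(proj(C,[.556,-.032,.09]),s['eef_pos'],s['ee_rot'])
```

```text
[328.1535881   82.95099744] [ 0.45418134 -0.03367385  0.21346998] [-1.25746606  1.13052709 -1.13024406]
```

View pics/w2.png

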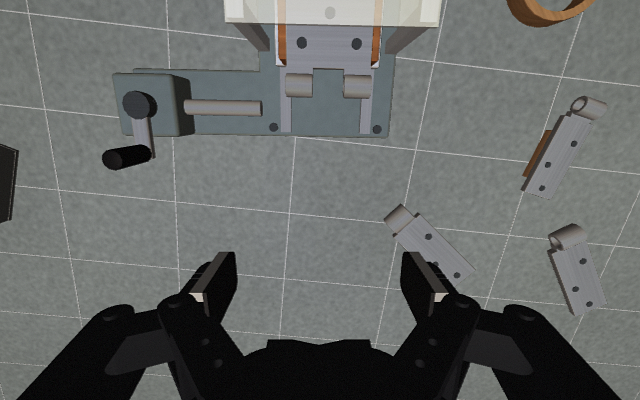

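Knuckles at (298,85) and (357,86), gap from about 312 to 344 px; leaf B runs from knuckle (590,107) to end (537,185). I'll enlarge both to measure.

Run:
```python
from h import *
im=np.load('pics/w2.npy')
a=cv2.resize(im[55:110,265:390],None,fx=6,fy=6,interpolation=cv2.INTER_CUBIC)
b=cv2.resize(im[85:205,505:625],None,fx=4,fy=4,interpolation=cv2.INTER_CUBIC)[:,:480]
o=np.zeros((330+260,750,3),np.uint8);o[:330,:750]=a
b=cv2.resize(im[90:200,510:620],None,fx=2.36,fy=2.36,interpolation=cv2.INTER_CUBIC);o[330:330+b.shape[0],:b.shape[1]]=b[:260]
save('crop2.png',o)
g=cv2.cvtColor(im,cv2.COLOR_RGB2GRAY)
print(g[86,280:378]);
for c in (292,298,304,351,357,363): print(c,g[64:108,c])
```

```text
[131 139 138 139 136 122 135 134 133 134 134 132 135 135 135 134 135 135
 132 135 135 132 132 134 132 132 134 135 133 135 133 128  77 113 110 111
 112 113 111 113 109 113 109 112 109 108 108 108 106 107 109 109 106 108
 107 105 107 107 105 109 107 108 112 122  95 138 133 134 133 134 132 133
 134 131 133 134 135 134 133 133 133 132 133 133 133 135 136 133 134 134
 132 124 138 111 105 106 107 109]
292 [139 139 136 137 140 137 137 138 134  84  93 101 113 126 135 135 137 134
 136 138 135 133 135 135 135 136 136 129 123 113 106  96  70  95 111 111
 112 110 110 112 111 112 111 109]
298 [140 140 138 136 139 138 136 138 138 106  82  96 109 123 128 131 134 133
 138 138 136 133 132 132 135 133 135 131 125 118 108 102  76  83 109 110
 108 109 109 110 112 109 112 112]
304 [139 138 139 137 138 138 137 137 135 106  71  91 105 118 126 128 131 132
 135 138 136 133 132 134 135 134 136 132 124 120 115 106  83  88 112 112
 114 112 112 112 112 111 112 111]
351 [138 136 137 138 136 138 136 137 140 137 107  82 100 108 124 130 132 137
 134 135 137 134 133 133 134 134 133 137 133 125 115 106  99  77  81 107
 107 107 106 107 106 105 105 108]
357 [138 134 136 138 135 137 139 136 139 139 133  65  96 105 120 127 131 134
 134 137 139 135 134 133 132 133 133 135 133 126 118 112 107  83  75 105
 105 104 106 105 104 105 106 106]
363 [137 136 137 137 136 138 138 136 140 139 133  55  87  99 115 124 128 132
 131 134 138 138 133 133 134 136 133 137 135 129 122 116 109  91  85 142
 138 139 138 138 137 138 139 138]
```

View pics/crop2.png

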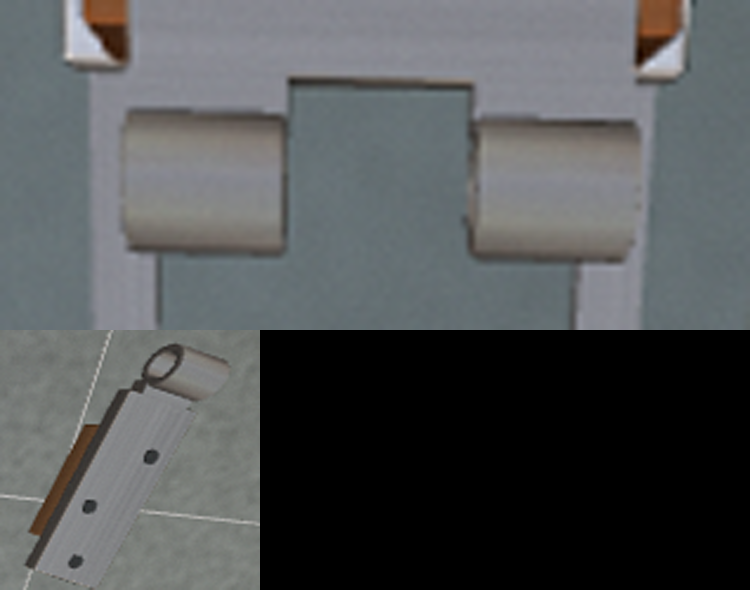

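```bash
cat >> h.py <<'E'
def camw(f):
    a=np.load(f); return cam('wrist',dict(eef_pos=a[:3],ee_rot=a[3:]))
E
python3 - <<'E'
from h import *
C=camw('pics/w2s.npy')
for z in(.08,.09): print(z,'outer width',np.linalg.norm(onplane(C,285.3,85,z)-onplane(C,371.7,86.6,z)))
c=onplane(C,328.4,85.8,.08);a=onplane(C,298,85.2,.08);b=onplane(C,357,86.3,.08)
e=a-b;print('gap',c,'yaw',np.arctan2(-e[0],e[1]))
# rails/bed corner yaw + plate edge
f=lambda x,y,z:onplane(C,510+x/2.36,90+(y-330)/2.36,z)
print('holes',[f(*p,.028).round(4) for p in[(151,457),(89,507),(75,562)]])
# strap top corners: near-right end, etc
for p in[(128,390),(196,408),(98,587),(37,568)]: print(p,f(*p,.028).round(4))
print('knuckle',f(165,362,.03).round(4),f(215,378,.03).round(4))
E
```

```text
0.08 outer width 0.0782626661296954
0.09 outer width 0.07542693806409126
gap [ 0.55464768 -0.03271329  0.08      ] yaw 0.08908752130715539
holes [array([ 0.5281, -0.3194,  0.028 ]), array([ 0.5014, -0.298 ,  0.028 ]), array([ 0.4735, -0.3006,  0.028 ])]
(128, 390) [ 0.5569 -0.2972  0.028 ]
(196, 408) [ 0.5524 -0.3321  0.028 ]
(98, 587) [ 0.4619 -0.3167  0.028 ]
(37, 568) [ 0.4684 -0.2825  0.028 ]
knuckle [ 0.5704 -0.308   0.03  ] [ 0.5661 -0.3337  0.03  ]
```

Request:
{"fn": "drive_tool", "kwargs": {"increments": "0.5 -5 0 0 0 -0.05; 1 -11 0 0 0 -0.12; 1.5 -17 0 0 0 -0.2; 2 -23 0 0 0 -0.285; 2.6 -27.1 -1.5 0 0 -0.285; 2.6 -27.1 -1.5 0 0 -0.285; 2.6 -27.1 -1.5 0 0 -0.285; 2.6 -27.1 -1.5 0 0 -0.285; 2.6 -27.1 -1.5 0 0 -0.285"}}

```text
time: 10.05
eef_pos: [0.4805, -0.3047, 0.199]
ee_rot: [-1.119, 1.339, -1.34]
contact_force: [0.9, 0.1, -0.2]
opening: 0.993
```

Run:
```python
from h import *
s=robot.get_state();im=robot.snapshot('wrist');np.save('pics/w3.npy',im);np.save('pics/w3s.npy',np.r_[s['eef_pos'],s['ee_rot']])
M=R.from_rotvec(s['ee_rot']).as_matrix()
C=cam('wrist',s);print(proj(C,[.51,-.307,.028]),s['eef_pos'],np.arctan2(M[1,0],M[0,0]))
g=cv2.GaussianBlur(im,(3,3),0).astype(int)
print(proj(C,[.568,-.32,.03]),proj(C,[.465,-.3,.028]))
u,v=proj(C,[.515,-.308,.028]).astype(int)
a=im[max(0,v-90):v+90,u-120:u+120];print('origin',u-120,max(0,v-90))
save('crop3.png',cv2.resize(a,None,fx=3.2,fy=3.2,interpolation=cv2.INTER_CUBIC))
```

```text
[315.12721326 157.97419818] [ 0.48050335 -0.3046919   0.19904535] -1.7494316414859936
[317.31402676 100.98312761] [316.21772942 197.48080556]
origin 195 63
```

View pics/crop3.png

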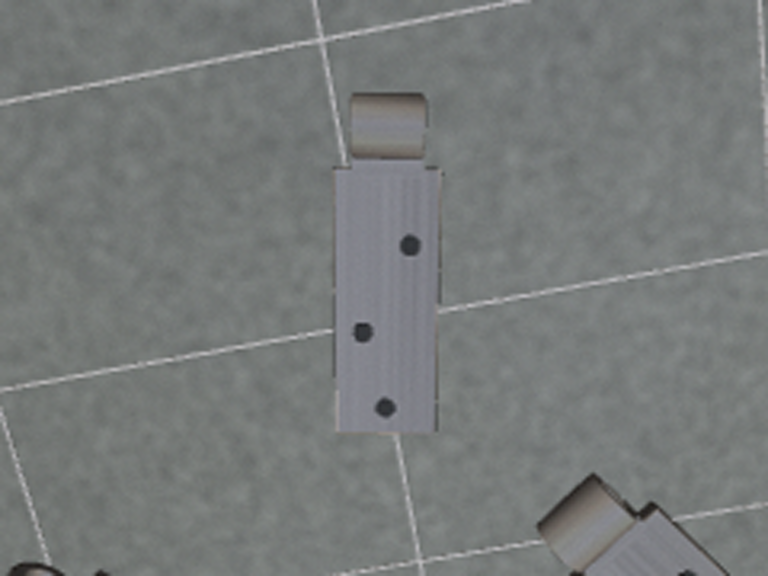

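Crop of leaf B: strap corners (334,169), (441,169), (438,432), (336,432), knuckle centre (388.5,126).

Run:
```python
from h import *
C=camw('pics/w3s.npy');f=lambda x,y,z:onplane(C,195+x/3.2,63+y/3.2,z)
P=[f(*p,.028) for p in[(334,169),(441,169),(438,432),(336,432)]]
t=(P[0]+P[1])/2;b=(P[2]+P[3])/2;k=f(388.5,126,.03)
print(t,b,k,'len',np.linalg.norm(t-b),[np.linalg.norm(P[0]-P[1]),np.linalg.norm(P[2]-P[3])],np.linalg.norm(k-t))
yaw=lambda d:np.arctan2(d[1],d[0])
print('yaws',yaw(t-b),yaw(k-b),yaw(P[0]-P[3]),yaw(P[1]-P[2]))
w=yaw(k-b);m=np.array([np.cos(w),np.sin(w)])
print('leaf origin',b[:2]+.045*m,t[:2]-.047*m,k[:2]-.06*m)
```

```text
[ 0.55372634 -0.31608614  0.028     ] [ 0.46444341 -0.29956945  0.028     ] [ 0.56682508 -0.3188278   0.03      ] len 0.09079780671159991 [np.float64(0.035438368731736725), np.float64(0.03678622562401167)] 0.013531214536391166
yaws -0.18292469674949824 -0.18593085112531937 -0.1903465332409513 -0.1755023605458323
leaf origin [ 0.50866782 -0.30788822] [ 0.5075364  -0.30739765] [ 0.50785921 -0.30773611]
```

Request:
{"fn": "drive_tool", "kwargs": {"increments": "1.5 -0.2 -3 0 0 0; 3 -0.3 -7 0 0 0; 3 -0.3 -11 0 0 0; 3 -0.3 -15 0 0 0; 3 -0.3 -17 0 0 0; 3 -0.3 -18.4 0 0 0; 3 -0.3 -19.2 0 0 0; 3 -0.3 -19.2 0 0 0; 3 -0.3 -19.2 0 0 0"}}

```text
time: 11.22
eef_pos: [0.5109, -0.3093, 0.0076]
ee_rot: [-1.118, 1.339, -1.342]
contact_force: [-0.2, 0.5, 0.3]
opening: 0.998
```

Request:
{"fn": "drive_tool", "kwargs": {"increments": "0 0 0 0 0 0; 0 0 0 0 0 0; 0 0 0 0 0 0; 0 0 0 0 0 0; 0 0 0 0 0 0; 0 0 0 0 0 0", "hand": 2.5}}

```text
time: 11.98
eef_pos: [0.5106, -0.3089, 0.007]
ee_rot: [-1.118, 1.34, -1.341]
contact_force: [0.2, 0.9, 4.5]
opening: 0.405
```

Request:
{"fn": "drive_tool", "kwargs": {"increments": "0 0 2 0 0 0; 0 0 6 0 0 0.05; 0 2 11 0 0 0.1; -1 7 13 0 0 0.15; -2 13 13 0 0 0.2; -2 19 13 0 0 0.25; -2 24 13 0 0 0.28; -1.8 27 12 0 0 0.28; -1.8 27 11 0 0 0.28; -1.8 27 11 0 0 0.28"}}

```text
time: 13.22
eef_pos: [0.4911, -0.0388, 0.1153]
ee_rot: [-1.257, 1.137, -1.134]
contact_force: [-0.0, -1.3, -2.1]
opening: 0.404
```

Request:
{"fn": "drive_tool", "kwargs": {"increments": "0 0 0 0 0 0; 0 0 0 0 0 0; 0 0 0 0 0 0"}}

```text
time: 13.6
eef_pos: [0.4924, -0.0393, 0.1167]
ee_rot: [-1.254, 1.136, -1.136]
contact_force: [0.1, -0.8, -2.9]
opening: 0.409
```

Run:
```python
from h import *
s=robot.get_state();im=robot.snapshot('wrist');np.save('pics/w4.npy',im);np.save('pics/w4s.npy',np.r_[s['eef_pos'],s['ee_rot']])
M=R.from_rotvec(s['ee_rot']).as_matrix()
C=cam('wrist',s);print(s['eef_pos'],np.arctan2(M[1,0],M[0,0]),s['contact_force'],s['opening'])
g=proj(C,[.5547,-.0327,.08]);h=proj(C,s['eef_pos']+[.0567,.0063,.023]);print(g,h)
u,v=((g+h)/2).astype(int);v0=max(0,v-70);u0=u-95
print('origin',u0,v0)
save('crop4.png',cv2.resize(im[v0:v0+140,u0:u0+190],None,fx=4,fy=4,interpolation=cv2.INTER_CUBIC))
```

```text
[ 0.4923629  -0.03925064  0.1167368 ] -1.4719624294652167 [ 0.09006469 -0.81530206 -2.94202527] 0.4090949528311792
[316.6836553  135.90571461] [315.20509777 159.93489901]
origin 220 77
```

View pics/crop4.png

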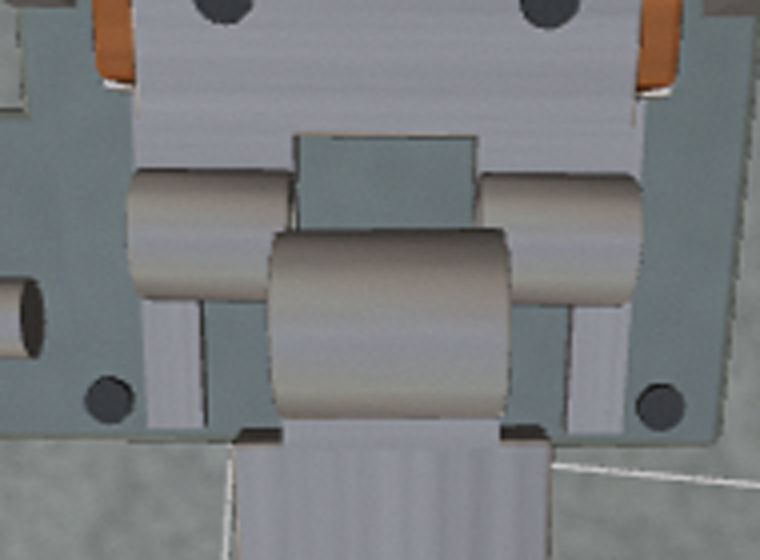

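Held leaf knuckle spans crop (270–509, 229–417), centre (389.5,323). Jamb knuckles are at (129–294, 170–298) and (478–641, 173–304), so the gap centre is about (385.5,236.4).

Run:
```python
from h import *
C=camw('pics/w4s.npy');s=np.load('pics/w4s.npy');print(R.from_rotvec(s[3:]).as_matrix().round(4))
f=lambda x,y,z:onplane(C,220+x/4,77+y/4,z)
D=lambda a,b:np.linalg.norm(a-b).round(4)
for z in(.08,.085,.09): print(z,'outer',D(f(129,234,z),f(641,238.7,z)),'gap',D(f(294,234,z),f(478,238.7,z)))
for z in(.13,.135,.14,.145,.15): print(z,'leafk w',D(f(270,323,z),f(509,323,z)),'dia',D(f(390,229,z),f(390,417,z)))
g=f(385.5,236.4,.08);a=f(211,234,.08);b=f(560,238.7,.08);e=a-b
yw=lambda e:np.arctan2(-e[0],e[1])
print('gap',g,'yaw',yw(e))
for p,q in[((135,172),(620,176)),((296,134),(476,134))]:print('plate yaw',yw(f(*p,.078)-f(*q,.078)))
for z in(.1347,.1397,.1447):
  k=f(389.5,323,z);print(z,'leaf hole',k,'rel tcp',k-s[:3],'yaw',yw(f(275,416,z)-f(505,416,z)),yw(f(275,231,z)-f(505,230,z)))
print('strap end yaw', yw(f(236,443,.14)-f(548,443,.14)))
```

```text
[[ 9.870e-02  5.000e-04  9.951e-01]
 [-9.951e-01 -1.000e-04  9.870e-02]
 [ 2.000e-04 -1.000e+00  5.000e-04]]
0.08 outer 0.0791 gap 0.0285
0.085 outer 0.0769 gap 0.0277
0.09 outer 0.0747 gap 0.0269
0.13 leafk w 0.0272 dia 0.0214
0.135 leafk w 0.0262 dia 0.0206
0.14 leafk w 0.0251 dia 0.0198
0.145 leafk w 0.0241 dia 0.0189
0.15 leafk w 0.023 dia 0.0181
gap [ 0.55456438 -0.03252146  0.08      ] yaw 0.08566672824289445
plate yaw 0.09088980659856448
plate yaw 0.09882098336424754
0.1347 leaf hole [ 0.54933302 -0.03382947  0.1347    ] rel tcp [0.05697012 0.00542118 0.0179632 ] yaw 0.0988274357928285 0.10306444496009373
0.1397 leaf hole [ 0.55006579 -0.03377335  0.1397    ] rel tcp [0.05770289 0.00547729 0.0229632 ] yaw 0.09882743579282824 0.10306444496009388
0.1447 leaf hole [ 0.55079856 -0.03371724  0.1447    ] rel tcp [0.05843566 0.0055334  0.0279632 ] yaw 0.0988274357928326 0.10306444496009409
strap end yaw 0.09882810471746269
```

Request:
{"fn": "drive_tool", "kwargs": {"increments": "0.2 0.06 -1 0 0 0; 0.45 0.12 -2.2 0 0 0; 0.45 0.12 -3.3 0 0 0; 0.45 0.12 -3.3 0 0 0; 0.45 0.12 -3.3 0 0 0; 0.45 0.12 -3.3 0 0 0"}}

```text
time: 14.4
eef_pos: [0.497, -0.0375, 0.0839]
ee_rot: [-1.254, 1.134, -1.136]
contact_force: [0.3, -0.6, -2.8]
opening: 0.408
```

Run:
```python
from h import *
s=robot.get_state();im=robot.snapshot('wrist');np.save('pics/w5.npy',im);np.save('pics/w5s.npy',np.r_[s['eef_pos'],s['ee_rot']])
print(s['eef_pos'],s['contact_force'],s['opening'])
u0,v0=220,90
save('crop5.png',cv2.resize(im[v0:v0+130,u0:u0+190],None,fx=4,fy=4,interpolation=cv2.INTER_CUBIC))
```

```text
[ 0.49704146 -0.03750831  0.08391024] [ 0.30583069 -0.55089385 -2.79491776] 0.4077950247539604
```

View pics/crop5.png

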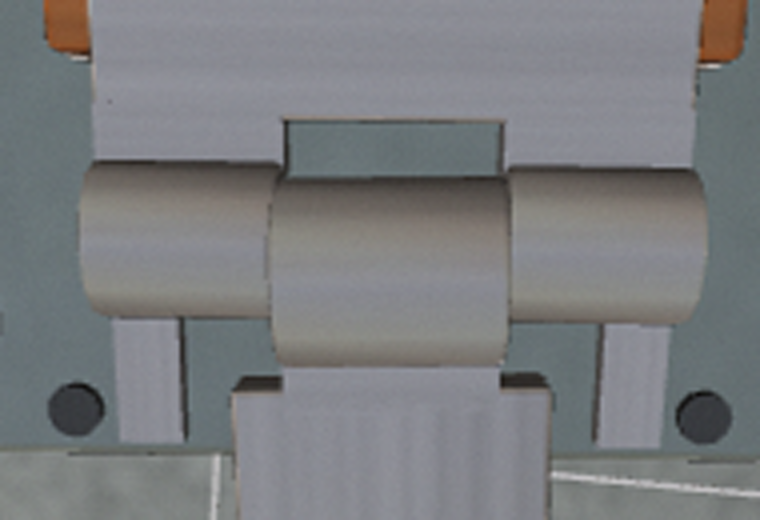

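Run:
```python
from h import *
C=camw('pics/w5s.npy');s=np.load('pics/w5s.npy')
f=lambda x,y,z:onplane(C,220+x/4,90+y/4,z)
g=f(393.5,242,.08);n=f(394,120,.078)
for z in (.0839+.023,): k=f(389.5,272,z);print('gap',g,'notch',n,'hole',k,'move cm',(g-k)*100)
a=f(180,238.5,.08)-f(610,245.5,.08);print('yaw',np.arctan2(-a[0],a[1]))
```

```text
gap [ 0.55454406 -0.03242092  0.08      ] notch [ 0.56947071 -0.03098815  0.078     ] hole [ 0.55462146 -0.03198042  0.1069    ] move cm [-0.0077407 -0.0440508 -2.69     ]
yaw 0.08371470846871835
```

Request:
{"fn": "drive_tool", "kwargs": {"increments": "0 -0.04 -0.5 0 0 0; 0 -0.04 -1 0 0 0; 0 -0.04 -1.5 0 0 0; 0 -0.04 -1.8 0 0 0; 0 -0.04 -1.8 0 0 0; 0 -0.04 -1.8 0 0 0"}}

```text
time: 15.2
eef_pos: [0.4968, -0.0379, 0.0655]
ee_rot: [-1.255, 1.135, -1.136]
contact_force: [-0.5, 0.1, -1.6]
opening: 0.407
```

Request:
{"fn": "drive_tool", "kwargs": {"increments": "0 0 -0.3 0 0 0; 0 0 -0.6 0 0 0; 0 0 -0.88 0 0 0; 0 0 -0.88 0 0 0; 0 0 -0.88 0 0 0; 0 0 -0.88 0 0 0"}}

```text
time: 15.95
eef_pos: [0.4967, -0.0379, 0.0567]
ee_rot: [-1.255, 1.135, -1.136]
contact_force: [-0.5, 1.1, -2.4]
opening: 0.407
```

Run:
```python
from h import *
s=robot.get_state();im=robot.snapshot('wrist');np.save('pics/w6.npy',im);np.save('pics/w6s.npy',np.r_[s['eef_pos'],s['ee_rot']])
im2=robot.snapshot('side');np.save('pics/side6.npy',im2)
print(s['eef_pos'],s['contact_force'],s['moment'],s['opening'])
a=cv2.resize(im[100:200,215:415],None,fx=4,fy=4,interpolation=cv2.INTER_CUBIC)
C=cam('side');u,v=proj(C,[.5546,-.0325,.08]).astype(int);print(u,v)
b=cv2.resize(im2[v-22:v+22,u-60:u+60],None,fx=4.4,fy=4.4,interpolation=cv2.INTER_CUBIC)
o=np.zeros((600,800,3),np.uint8);o[:400]=a;o[400:400+b.shape[0],:b.shape[1]]=b
save('crop6.png',o)
```

```text
[ 0.49673443 -0.03788675  0.05670038] [-0.51143066  1.0747722  -2.41018074] [ 0.05401591  0.0869328  -0.02667018] 0.4074238400816735
326 189
```

View pics/crop6.png

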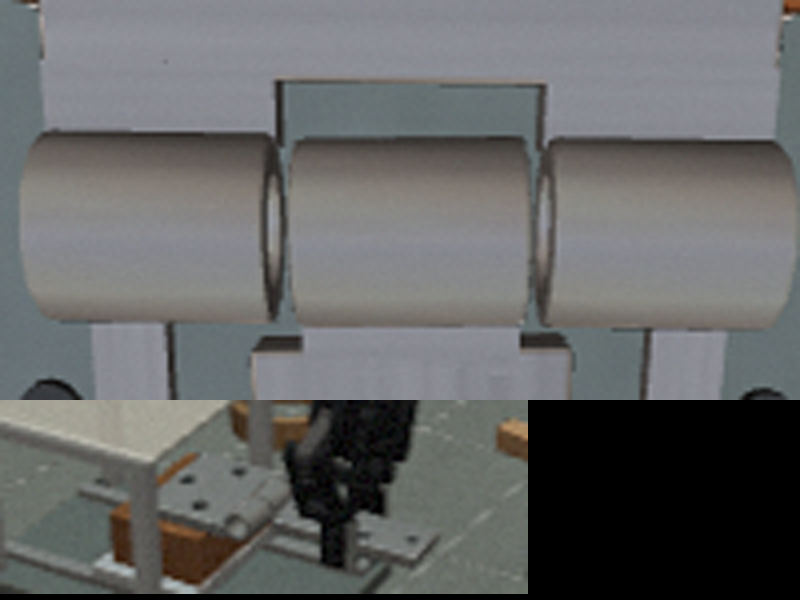

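The last view shows all three knuckles in line, with clear gaps on both sides. Limb midlines agree to under 0.5 px, knuckle diameters are 190/189/188 px, and the wrist force is about the leaf's weight. Handing in.

```bash
python3 -c "
from cell import robot
s=robot.get_state();print(s['time'],s['contact_force'],s['opening']);print(robot.job_done())"
```

```text
16.05 [-0.06001665 -0.74377387 -2.32005129] 0.40554357081135195
the job is handed in; nothing more can be done
None
```

I wound the crank one full turn clockwise to its stop, then fitted the leaf's knuckle between the jamb's two knuckles. I handed the job in at 16.05 s with the gripper still holding the leaf. `job_done` reports no verdict, so these are my own last checks:

- **Crank:** it took about 12 N of push against the stop. The scene picture then showed the jamb out at the robot side of the guard. I had no direct reading of the crank angle.
- **Alignment:** in the last wrist picture all three knuckles are in line, with a visible gap on both sides of the leaf. I put the depth error at about 0.2 mm and the error along the pin well under 1 mm. The hole axes are about 0.01 rad from parallel.
- **Height:** two checks disagreed slightly. The tool pose and the knuckle diameters put the leaf at the right height, but the knuckle width in the picture suggested it could be up to 1 mm low. The allowance is 3 mm, so I left it.
- **Grip and contact:** the fingers were still closed on the leaf, and the wrist read −2.3 N in height and under 1 N sideways. That is about the leaf's own weight, so it is hardly touching the jamb.
- **Bystanders:** I kept clear of the pin, tray, tape and jar, but did not measure them again at the end.

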